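Clamp the board-holder boom on the repair bench

TASK

Clamp the boom of the circuit-board holder: swing the clamp's yellow hinged saddle over onto the tube and press its top down firmly for a moment, with about 12 N and never more than 25 N. Then pull the spring-loaded orange swing bolt out along its length, swing it upright into the saddle's slot without forcing it, and ease it down gently (do not let it snap) so that its square washer sits flat behind the raised lips; let go, and leave the boom in its place and everything else on the bench alone.

Things in the scene. Friction and masses are not known exactly. Their poses are not given: they have to be found in the camera images.
- clamp: Bench clamp fixed to the table: dark steel base plate 110 x 150 x 12 mm, aluminium block, black V cradle. Origin: centre of the underside; z up, x along the tube, +y to the saddle's hinge, -y to the swing bolt. In this frame (mm): tube axis y 0, z 62; saddle hinge axis (along x) y 34, z 62; bolt pin axis (along x) y -42, z 30.
- cap_hinge (a point): Point on the saddle's hinge axis, at the middle of the clamp's width; frame parallel to the clamp's.
- cap (a joint): Saddle angle about its hinge, rad: 0 = closed on the tube (rigid contact), 1.57 = standing on edge; starts 1.45 to 1.9, limit 2.1. Stiff hinge (0.1 N m): stays where it is left. Open, its outer (upper) side faces the clamp's +y: close it by pushing that side over towards -y and down.
- saddle: Yellow saddle, 48 mm wide (x). Origin on the hinge axis. Closed, in the clamp's frame (mm): flat top pad 48 x 24 over the tube, top z 87; slotted ear z 66 to 76 out to y -60; slot 13 wide (x), open at the outer end, closed end at y -36; two bright lips, top z 81, at y -60 to -55 on both sides of the slot. In its own frame: y less 34, z less 62.
- cap_pad (a point): Centre of the flat top pad of the saddle, straight over the tube when closed: the place to press.
- slot (a point): Centre of the washer's seat on the top face of the saddle's ear, on the slot's middle line (closed: y -42, z 76 mm in the clamp's frame).
- bolt_pin (a point): Point on the bolt's pin axis (along the clamp's x), at the middle of the slot.
- swing (a joint): Lean of the bolt about its pin, rad: 0 = upright in the slot, positive = leaning out to the clamp's -y; starts 0.8 to 1.1, limit 1.25. Stiff pivot (0.09 N m): stays where it is left. The shank meets the slot's closed end at about -0.02 rad; under 0.7 rad the bolt meets the lips of the closed saddle unless pulled out.
- lift (a joint): How far the bolt is pulled out along its length, m: 0 = sprung in, hard stop at 0.015. Spring pulls it in: 5.4 N at 0, 14.4 N at the stop. To pass the lips it must be out by at least 0.0105, best 0.013 to 0.015 (keep pulling while swinging: it tends to creep back in); seated on the closed saddle the spring holds it at about 0.002.
- bolt: Swing bolt: steel shank 10 mm thick, square steel washer 20 x 20 x 5 mm, orange grip head 12 mm thick (clamp's x), 18 wide, 38 tall. Origin on its axis, at the pin when lift = 0; z towards the head: washer z 44 to 49 mm, head 49 to 87. Pinched by its two flat faces (fingers closing along the clamp's x) it can pivot between the fingers.
- bolt_head (a point): On the bolt's axis, 9 mm below the end of the orange head (z 78 mm in the bolt's frame): a good place to grasp.
- washer (a point): On the bolt's axis, at the underside of the square washer.
- boom: The boom: loose aluminium tube, 30 mm thick and 220 mm long, lying in the cradle, with a black bar and a green circuit board at its +x end reaching to x 193 mm. Origin on the tube's axis at its middle; x along the tube. Total 0.45 kg.
- offcut: Bystander: upright aluminium tube offcut, 30 mm across, 50 mm tall.
- screwdriver: Bystander: red screwdriver lying on the mat.
- hard_drive: Bystander: black hard disk with a green board, 147 x 101 x 26 mm.
- tip_block: Bystander: blue block with brass tips, 50 x 75 x 52 mm.
- parts_tray: Bystander: clear compartment tray, 120 x 180 x 35 mm.
- pliers: Bystander: small pliers with red handles.
- screw_dish: Bystander: steel dish, 70 mm across, 22 mm tall.
Things that resemble listed ones, but are neither listed nor needed, are in the scene too. Leave any green or pink look-alike of the clamp alone.

How it is judged (in metres and radians):
On the way, in this order (a step that is already met when the one before it is completed fails the run):
1. the saddle is closed on the tube and pressed down: it bears on the tube with more than 7 N for 0.3 s (value of joint cap below 0.03 rad and contact force between saddle and boom above 7 N and value of joint swing above 0.5 rad), for 0.3 s.
2. the bolt stands in the slot with its washer down behind the lips (value of joint swing below 0.06 rad and value of joint lift below 0.0038 m), for 0.2 s.
At the end, for the whole second after the job is handed in: Saddle closed on the tube (cap under 0.03 rad), bolt upright in the slot (swing within 0.06 rad), washer down behind the lips (lift under 3.8 mm, within 5 mm of its seat, bearing with over 2 N), boom at rest within 12 mm of where it lay (all of step 2 and value of joint cap below 0.03 rad and value of joint swing above -0.06 rad and distance between washer and slot below 0.005 m and contact force between bolt and saddle above 2 N and distance of boom from where it was at the start of the episode below 0.012 m and linear speed of boom below 0.02 m/s); the robot touches nothing.
It fails at once if the robot presses on the saddle with more than 25 N (contact force between the fingers and saddle above 25 N).
It fails at once if the bolt is forced against the saddle with more than 25 N (contact force between bolt and saddle above 25 N).
It fails at once if the boom is shoved more than 20 mm (distance of boom from where it was at the start of the episode above 0.02 m).
It fails at once if a bystander is moved more than 15 mm (distance of any of offcut, screwdriver, hard_drive, tip_block, parts_tray, pliers, screw_dish from where it was at the start of the episode above 0.015 m).
It also fails if it takes over 72 s, if anything falls off the work surface, if the arm or the gripper's body presses on something with over 40 N, if the wrist force passes 120 N, or if a joint passes its speed limit or range.

ROBOT

A 7-joint arm with a two-finger parallel gripper is mounted at the origin on the work surface. World frame = base frame: x ahead of the robot, y to its left, z up, the work surface at z = 0. Lengths are in mm, angles in degrees, forces in N, time in s.
With the tool pointing down it reaches from about 400 to 900 mm from the base axis. Payload 5.6 kg.
Tool frame: the origin (TCP) lies at the very end of the fingers, on their centre line; the grasp point (between the pads) lies 19 mm behind it; z points along the fingers, y is the line along which they close (so a half turn about z gives the same grasp; the last joint's range is limited). The gripper opens to 92 mm and grips with 3 to 60 N. Pads are 20 mm wide; open, the fingers measure 128 mm over their backs; the gripper's body (75 mm by 189 mm) begins 69 mm behind the grasp point.
Start: joints at [-66.52, 26.786, -0.665, 91.828, 0.344, 61.387, -3.226], TCP at [284.405, 584.485, 214.592] pointing down, gripper open.
Joint ranges: [-144.91, 144.91], [-17.63, 115.5], [-89.93, 88.59], [15.96, 139.68], [-74.01, 254.01], [8.47, 105.57], [-167.45, 167.45]. Speed limits (degrees/s): [147.25, 147.25, 180, 180, 180, 180, 180].

INTERFACE

Orientations are given as [roll, pitch, yaw] about the fixed x, y, z axes, in that order (R = Rz(yaw) Ry(pitch) Rx(roll)).
In Python, from workcell import arm gives the robot as it stands. The module is installed in compiled form; this text tells all that it offers.
- The arm moves only by the shell command python3 -m creep 'ROWS' [FORCE]. ROWS is JSON, a list of rows, each a list of 3 entries, a list of its own where there are three numbers: the shift along the tool's x, y, z in cm, then the turn about the tool's z in degrees, then the gripper command: -1 is shut, 1 is fully open, values between are in proportion. A call has 1 to 12 rows; each row is the pose to reach, as a shift and turn from the pose commanded when the call began, along the tool's axes at that moment; what a row does not reach only later rows make up. A row lasts 1/8 s, in which the tool goes at most 62.5 mm and 10.7 degrees, less where a joint would pass 70% of its speed; a pose out of reach is approached as far as the arm can. A call with a gripper value outside its range is refused whole. The fingers move at their own pace and stop on an object; FORCE is the grip in N (left out, the last holds). Time passes only in rows, so rows that repeat a pose let the fingers close. It gives the time, the measured TCP pose, the force, the opening and the grip force at its end, in the units of the state.
- arm.state(): the state, without advancing time (a new reading comes with each control period).
- arm.capture(name): name is "scene" or "top" or "wrist"; returns the picture (384x512x3 uint8, blue, green, red); there is no depth.
- arm.get_calibration(name): a dict with "vertical_fov" (degrees; the focal length in pixels is half the picture's height over the tangent of half this angle, whatever the lens; pixels are square), "cx", "cy" (the principal point, pixels), "eye" and "attitude" of the camera in the world. Camera axes: x right, y up, looking along -z (the intrinsics and any distortion apply to the point x, -y, -z); pixel columns grow to the right and rows downward; lengths in mm; the calibration is good to about 2 mm. The wrist camera is an equidistant fisheye: a pixel r from the principal point sees the ray r / f radians off the axis. A picture is of the moment at which its call begins: read the wrist's pose just before it. get_calibration takes no time and is no camera call; for the wrist camera it gives the pose at the moment of the call.
- arm.hand_in(): hands the job in; it is judged then, once.
Trained networks look in the newest picture that a camera, given by its name, has taken for a name from the list of things; names that differ only in an ending like _2 or _b are one class to them, and where a whole thing is asked for, a point or a joint stands for the part that bears it (a point fixed in the world has none). Each returns a list of dicts, best first, with "score" (0 to 1); they miss things now and then, are a little off and sometimes report something else, mostly with a low value. They report only what shows in the picture. A call takes as long as a camera call. They do not tell look-alikes from the thing itself.
- arm.regions_of(camera, label): "region" (384x512 bool, what is visible of it) and "box" ([left, top, right, bottom] in pixels, round what is visible of it).
- arm.mark_of(camera, label): "at" ([column, row] in pixels: a listed point, or the origin of a listed thing).
The state is a dict: "time_s": time; "joint_positions": joint angles; "qd": joint speeds; "joint_efforts": joint torques, N m; "ee_pos": TCP position; "orientation": TCP orientation; "contact_force": force on the tool from outside, world axes, zero at the start; "torque": the same for the moment, N m; "gripper_width": finger opening in mm; "grip_force": force on a finger pad.
Only numpy, scipy, OpenCV 4.12 (cv2) and the standard library are available. Lean on these libraries where they do the work, as an engineer would, in place of code of your own. Each camera call takes 0.05 s, during which the arm holds its last target. There are 200 camera calls.

## Working session

There is one attempt and no reset: what is moved stays moved. The work goes in short steps, Python scripts to look and compute and a shell command to move; the robot and the scene stay as the last step left them, time stands still between calls to the robot, and variables do not carry over. Pictures are saved under pics/ and viewed, at most 10 in all, crops included, and the job is handed in when it is done.

```bash
mkdir -p pics; cat > h.py <<'E'
import numpy as np, cv2
from scipy.spatial.transform import Rotation as R
from workcell import arm
def Rm(a): return R.from_euler('xyz',a,degrees=True).as_matrix()
def snap(n,f):
    im=arm.capture(n); cv2.imwrite('pics/'+f,im); return im
E
python3 - <<'E'
from h import *
a=snap('scene','s1.png');b=snap('top','t1.png')
for n in('scene','top','wrist'):print(n,arm.get_calibration(n))
print(arm.state())
for c in('scene','top'):
  for l in('clamp','cap_hinge','bolt_pin','bolt_head','cap_pad','boom','washer','slot'):
    print(c,l,[(np.round(d['at']).tolist(),round(d['score'],2)) for d in arm.mark_of(c,l)])
E
```

```text
scene {'vertical_fov': 53.02397999953457, 'cx': 254.63483101020032, 'cy': 192.05865962738667, 'eye': array([1041.00675571, -273.50266465,  938.1168641 ]), 'attitude': array([38.48113411, -0.81071014, 68.50075241])}
top {'vertical_fov': 43.70708117447786, 'cx': 255.0968508923151, 'cy': 193.92755923320937, 'eye': array([ 275.28238177,    4.73287228, 1785.93079771]), 'attitude': array([  5.62154251,  -0.30575563, -88.2768645 ])}
wrist {'vertical_fov': 65.70646984690485, 'cx': 252.05335454154473, 'cy': 192.0367614047078, 'eye': array([212.34767394, 618.77329859, 384.16823805]), 'attitude': array([-15.99360996,   0.08618164,  64.05889631])}
{'time_s': 0.1, 'joint_positions': array([-66.5205226 ,  26.83123688,  -0.66507881,  91.87465279,
         0.34415389,  61.38758227,  -3.22386814]), 'qd': array([-0.00130563, -0.11480939, -0.00591664, -0.08806124,  0.00828718,
       -0.01989214,  0.02198891]), 'joint_efforts': array([ 6.79327877e-04, -5.21648455e+01, -1.25755509e-02, -2.44367713e+01,
       -5.67760190e-02,  1.41216401e-02,  6.22967627e-05]), 'ee_pos': array([284.19234271, 583.9979540
[... 1317 characters left out ...]
160.0], 0.17)]
top cap_hinge [([159.0, 277.0], 0.92), ([222.0, 158.0], 0.73), ([195.0, 222.0], 0.61), ([259.0, 218.0], 0.6)]
top bolt_pin [([280.0, 211.0], 0.73), ([216.0, 219.0], 0.65), ([244.0, 153.0], 0.61), ([177.0, 268.0], 0.57)]
top bolt_head [([281.0, 207.0], 0.61), ([215.0, 222.0], 0.6), ([176.0, 268.0], 0.4)]
top cap_pad [([272.0, 212.0], 0.9), ([162.0, 273.0], 0.65), ([204.0, 219.0], 0.61), ([216.0, 158.0], 0.4)]
top boom []
top washer [([243.0, 155.0], 0.63), ([280.0, 212.0], 0.59), ([252.0, 148.0], 0.58), ([181.0, 273.0], 0.46), ([160.0, 129.0], 0.31)]
top slot [([175.0, 270.0], 0.81), ([216.0, 218.0], 0.64), ([277.0, 210.0], 0.56), ([219.0, 155.0], 0.43), ([241.0, 155.0], 0.16)]
```

View pics/s1.png

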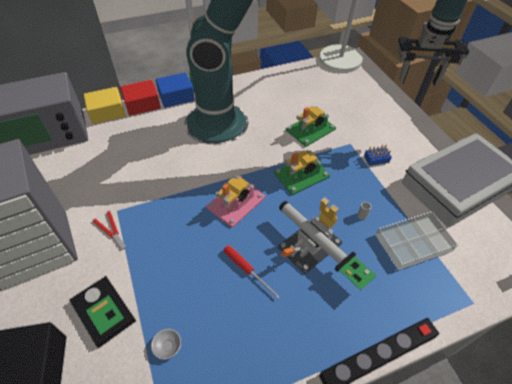

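View pics/t1.png

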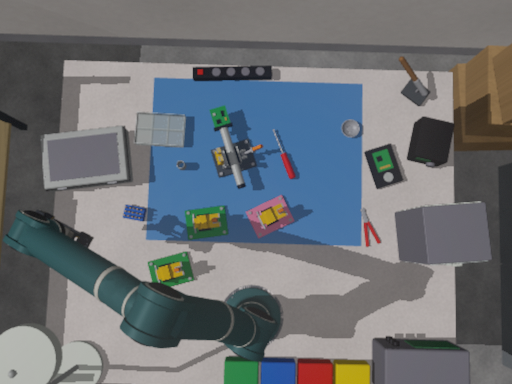

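The wanted clamp carries the boom: scene (312,246), top (230,159). The look-alikes are two greens at scene (311,129) and (301,176), and a pink at (234,203). The bystanders near it are the screwdriver (scene 240,260), the offcut (365,210) and the tray (415,240). Next I triangulate it and check a close crop.

```bash
cat >> h.py <<'E'
def ray(cal,uv,fish=False):
    f=192/np.tan(np.radians(cal['vertical_fov']/2)); x=(uv[0]-cal['cx'])/f; y=(uv[1]-cal['cy'])/f
    if fish:
        r=np.hypot(x,y); d=np.array([x,-y,0])/max(r,1e-9)*np.sin(r)+[0,0,-np.cos(r)]
    else: d=np.array([x,-y,-1.])
    d=Rm(cal['attitude'])@d; return cal['eye'],d/np.linalg.norm(d)
def proj(cal,P,fish=False):
    f=192/np.tan(np.radians(cal['vertical_fov']/2)); p=Rm(cal['attitude']).T@(np.asarray(P)-cal['eye'])
    x,y,z=p[0],-p[1],-p[2]
    if fish:
        r=np.hypot(x,y);t=np.arctan2(r,z);return np.array([cal['cx']+f*t*x/r,cal['cy']+f*t*y/r])
    return np.array([cal['cx']+f*x/z,cal['cy']+f*y/z])
def tri(rs):
    A=0;b=0
    for e,d in rs:
        M=np.eye(3)-np.outer(d,d);A=A+M;b=b+M@e
    return np.linalg.solve(A,b)
def atz(cal,uv,z,fish=False):
    e,d=ray(cal,uv,fish);return e+d*(z-e[2])/d[2]
E
python3 - <<'E'
from h import *
s=arm.get_calibration('scene');t=arm.get_calibration('top')
for n,a,b,z in(('clamp',(312,246),(230,159),0),('hinge',(321,227),(222,158),62),('pin',(301,249),(244,153),30),('head',(286,254),(262,148),70),('pad',(330,215),(216,158),100)):
  print(n,tri([ray(s,a),ray(t,b)]).round(),atz(s,a,z).round(),atz(t,b,z).round())
for u in((283,206),(345,259)):print(atz(s,u,65).round())
for u in((241,186),(224,128)):print(atz(t,u,65).round())
im=cv2.imread('pics/s1.png')[170:300,220:420];cv2.imwrite('pics/s1c.png',cv2.resize(im,None,fx=4,fy=4,interpolation=cv2.INTER_CUBIC))
E
```

```text
clamp [583.  99. -15.] [589.  92.   0.] [581.  99.   0.]
hinge [573. 123.  56.] [575. 118.  62.] [573. 125.  62.]
pin [601.  47.  29.] [602.  48.  30.] [600.  46.  30.]
head [616. -14.  67.] [620.  -8.  70.] [613. -19.  70.]
pad [567. 144.  94.] [570. 141. 100.] [566. 144. 100.]
[475.  49.  65.]
[685. 128.  65.]
[472.  52.  65.]
[684. 122.  65.]
```

View pics/s1c.png

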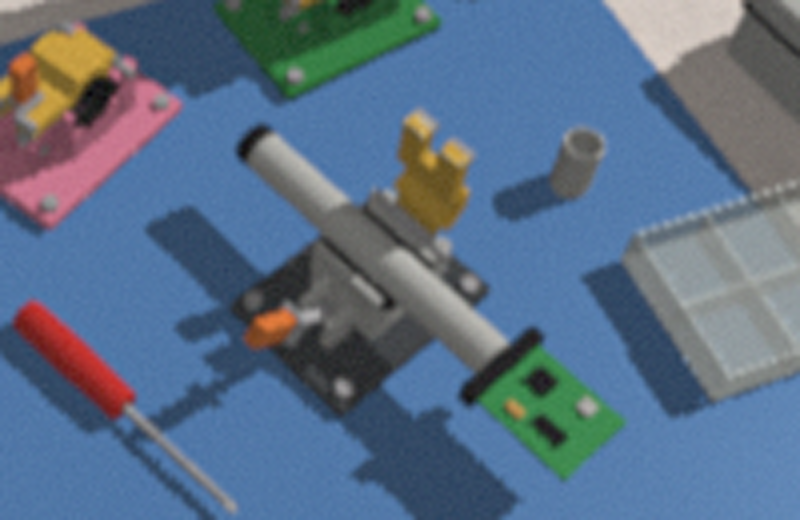

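The crop shows the dark base with the boom. The yellow saddle stands open at crop (430,170) and the orange head leans out at (270,328). That confirms the choice: clamp at about (584,97), yaw about 19°. I move over it for a wrist view.

```bash
python3 -m creep '[[[-4.8,-3.1,-0.2],4,1],[[-9.7,-6.1,-0.3],8,1],[[-14.5,-9.2,-0.5],12,1],[[-19.3,-12.3,-0.6],16,1],[[-24.1,-15.3,-0.8],20,1],[[-29,-18.4,-1],25,1],[[-33.8,-21.5,-1.1],30,1],[[-38.6,-24.5,-1.3],35,1],[[-43.5,-27.6,-1.4],40,1],[[-48.3,-30.7,-1.6],45,1],[[-48.3,-30.7,-1.6],45,1],[[-48.3,-30.7,-1.6],45,1]]'
python3 - <<'E'
from h import *
c=arm.get_calibration('wrist');snap('wrist','w1.png');print(c,arm.state()['ee_pos'],arm.state()['orientation'])
for l in('clamp','cap_hinge','bolt_pin','bolt_head','cap_pad','boom','washer','slot','bolt','saddle'):
    print(l,[(np.round(d['at'],1).tolist(),round(d['score'],2)) for d in arm.mark_of('wrist',l)])
E
```

```text
time_s: 2.4
ee_pos: [584.0, 97.8, 230.4]
orientation: [-180.0, -0.0, 109.1]
contact_force: [0.2, 1.2, -0.7]
gripper_width: 92.0
grip_force: 0.0
{'vertical_fov': 65.70646984690485, 'cx': 252.05335454154473, 'cy': 192.0367614047078, 'eye': array([556.63572057, 171.70874258, 400.89227955]), 'attitude': array([-1.59375799e+01,  1.81521534e-02,  1.91043958e+01])} [583.74616606  98.72363916 230.41590707] [-1.79979695e+02 -5.87867384e-02  1.09193725e+02]
clamp [([250.8, 176.3], 0.95), ([94.6, 216.7], 0.82), ([107.0, 61.7], 0.6)]
cap_hinge [([90.9, 27.7], 0.88), ([64.1, 207.3], 0.67), ([248.5, 264.8], 0.61), ([252.2, 154.7], 0.59)]
bolt_pin [([246.9, 206.5], 0.94), ([93.6, 244.8], 0.78), ([95.2, 85.3], 0.64)]
bolt_head [([248.5, 267.2], 0.72), ([63.5, 85.1], 0.6)]
cap_pad [([64.2, 234.0], 0.74), ([249.2, 138.5], 0.72), ([77.5, 53.2], 0.72), ([248.7, 176.2], 0.42)]
boom [([243.3, 186.7], 0.76)]
washer [([250.2, 242.7], 0.97), ([80.8, 87.3], 0.92), ([74.4, 261.4], 0.61)]
slot [([79.4, 260.7], 0.89), ([254.2, 155.3], 0.72), ([80.2, 87.2], 0.61)]
bolt [([92.6, 89.0], 0.87), ([96.0, 247.8], 0.69), ([246.4, 213.0], 0.63)]
saddle [([94.7, 27.8], 0.64), ([254.6, 159.5], 0.6), ([68.8, 205.1], 0.58)]
```

View pics/w1.png

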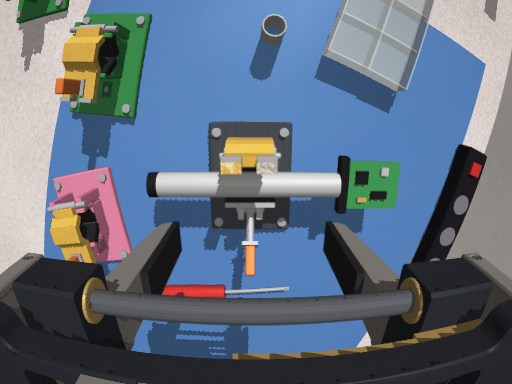

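Wrist view: clamp plate corners (210,123)–(292,228), tube level at row 184, saddle lips at about (231,165)/(268,163), bolt head end at (250,275). The clamp yaw is about 19°. Next I fit the pose and the joint angles.

```bash
python3 - <<'E'
from h import *
from scipy.optimize import least_squares
c=dict(vertical_fov=65.70646984690485,cx=252.05335,cy=192.03676,eye=np.array([556.6357,171.7087,400.8923]),attitude=[-15.93758,0.01815,19.1044])
pts=[((-55,75,12),(210,123)),((55,75,12),(291,123)),((55,-75,12),(292,228)),((-55,-75,12),(209,228)),((0,0,0),(250.8,176.3)),((0,-42,30),(246.9,206.5))]
W=lambda p,q:np.array([p[0],p[1],0])+Rm([0,0,p[2]])@np.array(q,float)
f=lambda p:np.concatenate([proj(c,W(p,q),True)-u for q,u in pts])
r=least_squares(f,[584,97,19],loss='soft_l1');p=r.x;print(p,f(p).round(1))
print('tube ends',[proj(c,W(p,(x,0,62)),True).round(1) for x in(-110,110)])
b=lambda s,d:W(p,(0,-42-d*np.sin(s),30+d*np.cos(s)))
for s in np.arange(.75,1.15,.05):print('swing',round(s,2),[proj(c,b(s,d),True).round(1).tolist() for d in(44,78,87)])
def sd(a,x,y,z):  # own frame -> opens: rotate tip (-y) up
    return W(p,(x,34+y*np.cos(a)+z*np.sin(a),62-y*np.sin(a)+z*np.cos(a)))
for a in np.arange(1.4,2.0,.1):print('cap',round(a,2),[proj(c,sd(a,*q),True).round(1).tolist() for q in((0,-34,25),(-15,-94,19),(0,-46,25),(0,-22,25))])
# scene cam check
s=arm.get_calibration('scene')
for a in np.arange(1.4,2.0,.1):print('scene cap',round(a,2),[proj(s,sd(a,*q)).round(1).tolist() for q in((-24,-94,19),(24,-94,19),(0,-70,14))])
for q in(.8,.9,1,1.1):print(q,proj(s,b(q,87)).round(1))
E
```

```text
[583.09253521  84.83848317  18.38692472] [-1.9 -1.6  1.4 -0.7 -4.4  1.4  1.5  0.4 -1.1 -0.8  2.3  5. ]
tube ends [array([159.1, 186.2]), array([339.7, 188.4])]
swing 0.75 [[248.7, 242.5], [248.3, 268.3], [248.2, 275.4]]
swing 0.8 [[248.7, 243.1], [248.3, 269.1], [248.2, 276.3]]
swing 0.85 [[248.7, 243.6], [248.3, 269.8], [248.3, 276.9]]
swing 0.9 [[248.7, 244.0], [248.4, 270.3], [248.3, 277.3]]
swing 0.95 [[248.7, 244.3], [248.4, 270.6], [248.3, 277.6]]
swing 1.0 [[248.7, 244.6], [248.4, 270.8], [248.3, 277.7]]
swing 1.05 [[248.7, 244.7], [248.4, 270.8], [248.3, 277.7]]
swing 1.1 [[248.7, 244.8], [248.4, 270.6], [248.3, 277.4]]
cap 1.4 [[249.4, 146.6], [230.7, 174.2], [249.3, 150.1], [249.5, 143.2]]
cap 1.5 [[249.5, 142.7], [230.7, 162.8], [249.4, 145.0], [249.6, 140.7]]
cap 1.6 [[249.5, 139.2], [230.9, 151.3], [249.4, 140.0], [249.6, 138.4]]
cap 1.7 [[249.6, 135.9], [231.1, 140.0], [249.5, 135.4], [249.7, 136.3]]
cap 1.8 [[249.7, 132.8], [231.4, 129.1], [249.6, 131.1], [249.7, 134.5]]
cap 1.9 [[249.7, 130.2], [231.8, 119.0], [249.7, 127.2], [249.8, 133.0]]
cap 2.0 [[249.8, 127.9], [232.2, 109.6], [249.7, 123.7], [249.8, 131.7]]
scene cap 1.4 [[320.0, 199.0], [333.8, 210.8], [325.1, 210.7]]
scene cap 1.5 [[322.5, 197.3], [336.4, 209.0], [326.9, 209.4]]
scene cap 1.6 [[325.0, 195.9], [338.8, 207.5], [328.7, 208.3]]
scene cap 1.7 [[327.3, 194.8], [341.0, 206.3], [330.4, 207.4]]
scene cap 1.8 [[329.4, 193.9], [343.1, 205.3], [332.0, 206.7]]
scene cap 1.9 [[331.3, 193.3], [345.0, 204.7], [333.4, 206.2]]
scene cap 2.0 [[333.1, 193.1], [346.7, 204.3], [334.7, 205.9]]
0.8 [283.8 249.3]
0.9 [281.9 251.9]
1 [280.3 254.4]
1.1 [278.8 256.8]
```

```bash
python3 - <<'E'
import cv2
im=cv2.imread('pics/w1.png')[110:285,150:350];cv2.imwrite('pics/w1c.png',cv2.resize(im,(680,595),interpolation=cv2.INTER_CUBIC))
g=cv2.imread('pics/w1.png',0)
for x in(180,195,310,325):print(x,g[166:206,x].tolist())
E
```

```text
180 [127, 125, 127, 126, 126, 126, 161, 193, 204, 212, 215, 219, 221, 222, 224, 223, 219, 214, 212, 205, 196, 191, 186, 175, 169, 164, 151, 134, 119, 104, 97, 113, 124, 124, 124, 96, 74, 75, 73, 75]
195 [128, 127, 126, 127, 127, 132, 165, 194, 204, 211, 217, 219, 221, 224, 226, 225, 221, 215, 213, 206, 197, 191, 185, 177, 170, 163, 152, 134, 119, 104, 97, 112, 125, 123, 99, 74, 74, 74, 74, 73]
310 [124, 124, 124, 124, 125, 127, 149, 190, 201, 210, 217, 219, 226, 235, 241, 240, 237, 230, 222, 212, 200, 193, 188, 179, 172, 165, 154, 140, 124, 107, 93, 111, 119, 116, 95, 73, 75, 76, 76, 75]
325 [123, 124, 124, 123, 123, 123, 139, 186, 200, 209, 216, 219, 223, 234, 241, 240, 237, 230, 221, 211, 199, 192, 188, 180, 170, 165, 155, 139, 123, 108, 94, 82, 74, 75, 74, 75, 75, 75, 75, 74]
```

View pics/w1c.png

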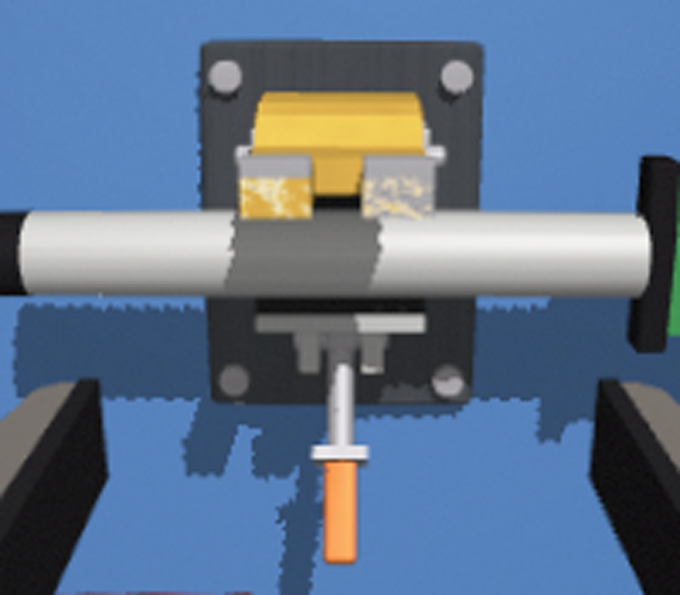

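```bash
python3 - <<'E'
from h import *
from scipy.optimize import least_squares
c=dict(vertical_fov=65.70646984690485,cx=252.05335,cy=192.03676,eye=np.array([556.6357,171.7087,400.8923]),attitude=[-15.93758,0.01815,19.1044])
W=lambda p,q:np.array([p[0],p[1],0])+Rm([0,0,p[2]])@np.array(q,float)
cor=[((-55,75,12),(209.1,122.4)),((55,75,12),(292.4,122.4)),((55,-75,12),(289.1,228.2)),((-55,-75,12),(212,228.8))]
def cam(p):
    d=dict(c);d['attitude']=np.array(c['attitude'])+[p[3],0,0];d['eye']=c['eye']+[0,0,p[4]];return d
def f(p):
    d=cam(p)
    return np.concatenate([proj(d,W(p,q),True)-u for q,u in cor]+[[proj(d,W(p,(x,0,62)),True)[1]-184.6] for x in(-80,65)]+[proj(d,W(p,(0,0,108)),True)[:1]*0,[p[3]/.3,p[4]/2]])
r=least_squares(f,[584,90,19,0,0]);p=r.x;print(p.round(2),f(p).round(1))
s=arm.get_calibration('scene');t=arm.get_calibration('top')
for n,q in(('tubeL',(-110,0,62)),('tubeR',(110,0,62)),('c1',(-55,75,12)),('c2',(55,75,12)),('c3',(55,-75,12)),('c4',(-55,-75,12))):print(n,proj(s,W(p,q)).round(1),proj(t,W(p,q)).round(1))
E
```

```text
[5.8375e+02 8.7130e+01 1.9030e+01 1.6000e-01 1.5800e+00] [-0.4 -1.3  0.2 -1.2  0.  -0.1  0.1 -0.8  1.4  1.6  0.   0.5  0.8]
tubeL [284.4 207.7] [241.4 184. ]
tubeR [343.5 261. ] [223.7 127.1]
c1 [314.6 216.1] [218.2 177.6]
c2 [342.9 240.8] [209.7 149.8]
c3 [305.2 272.2] [247.8 138.2]
c4 [277.  244.6] [256.5 165.8]
```

The pose is clamp ≈ (583.8, 88), yaw 19°, with cap ≈ 1.55 and swing ≈ 0.95. The tool is aligned with the clamp: tool x = clamp +y. I close the fingers and go down behind the saddle.

```bash
python3 -m creep '[[[3,-0.3,0],0,-1],[[6,-0.4,0],0,-1],[[9,-0.4,0],0,-1],[[9,-0.4,0],0,-1],[[9,-0.4,2],0,-1],[[9,-0.4,4],0,-1],[[9,-0.4,6],0,-1],[[9,-0.4,8],0,-1],[[9,-0.4,10],0,-1],[[9,-0.4,10],0,-1],[[9,-0.4,10],0,-1]]' 20
python3 - <<'E'
import numpy as np
for a in(1.55,1.4,1.25,1.1,.95,.8,.65,.5,.4,.3,.2,.1,.05):
  print(a,np.round([34-75*np.cos(a)+14*np.sin(a)+10,62+75*np.sin(a)+14*np.cos(a)],1))
from h import *;s=arm.state();d=s['ee_pos']-[583.8,88,0];print(Rm([0,0,-19])@d,s['contact_force'],s['gripper_width'])
E
```

```text
time_s: 4.32
ee_pos: [552.0, 180.2, 131.3]
orientation: [179.9, 0.0, 109.0]
contact_force: [0.3, 0.4, -0.2]
gripper_width: 0.5
grip_force: 0.0
1.55 [ 56.4 137.3]
1.4 [ 45.  138.3]
1.25 [ 33.6 137.6]
1.1 [ 22.5 135.2]
0.95 [ 11.8 131.1]
0.8 [  1.8 125.6]
0.65 [ -7.2 118.5]
0.5 [-15.1 110.2]
0.4 [-19.6 104.1]
0.3 [-23.5  97.5]
0.2 [-26.7  90.6]
0.1 [-29.2  83.4]
0.05 [-30.2  79.7]
[-4.85785031e-02  9.74952274e+01  1.31317484e+02] [ 0.32573911  0.39090167 -0.20288688] 0.4990541480840851
```

```bash
python3 -m creep '[[[-2,0,-0.4],0,-1],[[-3.4,0,-0.6],0,-1],[[-3.8,0,-0.6],0,-1],[[-4.2,0,-0.6],0,-1],[[-4.7,0,-0.7],0,-1],[[-5.2,0,-0.7],0,-1],[[-5.8,0,-0.7],0,-1],[[-6.4,0,-0.7],0,-1],[[-6.9,0,-0.5],0,-1],[[-7.5,0,-0.4],0,-1],[[-8,0,-0.2],0,-1],[[-8.6,0,0],0,-1]]'
```

```text
time_s: 5.82
ee_pos: [579.4, 99.2, 130.5]
orientation: [-180.0, 0.0, 109.1]
contact_force: [-0.4, 2.3, -0.0]
gripper_width: 0.7
grip_force: 0.6
```

```bash
python3 -m creep '[[[-0.5,0,0.2],0,-1],[[-1,0,0.5],0,-1],[[-1.5,0,0.9],0,-1],[[-1.9,0,1.25],0,-1],[[-2.3,0,1.6],0,-1],[[-2.7,0,2.1],0,-1],[[-2.9,0,2.4],0,-1],[[-3.1,0,2.7],0,-1],[[-3.3,0,3.1],0,-1],[[-3.5,0,3.4],0,-1],[[-3.5,0,3.4],0,-1]]'
python3 - <<'E'
from h import *
c=arm.get_calibration('wrist');im=snap('wrist','w2.png');print(c['eye'],c['attitude'],arm.state()['ee_pos'])
cv2.imwrite('pics/w2c.png',cv2.resize(im[90:290,130:380],None,fx=3,fy=3,interpolation=cv2.INTER_CUBIC))
E
```

```text
time_s: 7.2
ee_pos: [590.5, 66.4, 96.2]
orientation: [-180.0, -0.0, 109.0]
contact_force: [-0.8, 0.2, 0.3]
gripper_width: 0.7
grip_force: 0.0
[563.18649374 140.42685327 266.64936609] [-15.9752673    0.03512133  19.05058479] [590.48726798  66.55459796  96.32185611]
```

View pics/w2c.png

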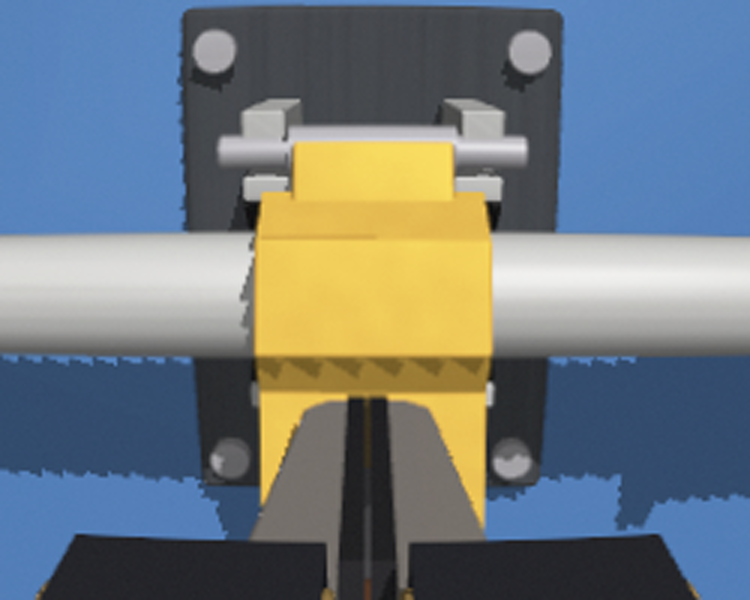

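The saddle is over the tube, nearly closed. Its pad is at crop (374,300), the hinge rod at row 150, and the boom is undisturbed. I ease it to about 0.1 rad, then move over the pad.

```bash
python3 -m creep '[[[-0.2,0,0.4],0,-1],[[-0.35,0.1,0.8],0,-1],[[-0.45,0.1,1.1],0,-1],[[-0.55,0.1,1.4],0,-1],[[-0.55,0.1,1.4],0,-1],[[-0.5,0.1,0],0,-1],[[0,0.1,-1.2],0,-1],[[1.2,0.1,-1.2],0,-1],[[2.25,0.1,-1.2],0,-1],[[2.25,0.1,-0.5],0,-1],[[2.25,0.1,0],0,-1],[[2.25,0.1,0],0,-1]]'
python3 - <<'E'
from h import *
s=arm.state();d=s['ee_pos']-[583.8,88,0];print(Rm([0,0,-19])@d,s['contact_force'])
E
```

```text
time_s: 8.75
ee_pos: [583.8, 87.5, 95.6]
orientation: [-179.9, 0.0, 109.0]
contact_force: [-0.4, 0.4, -0.1]
gripper_width: 0.2
grip_force: 0.0
[-0.1492488  -0.52596588 95.6294949 ] [-0.35821661  0.35969748 -0.12567867]
```

```bash
python3 -m creep '[[[0,0,0.15],0,-1],[[0,0,0.3],0,-1],[[0,0,0.4],0,-1],[[0,0,0.5],0,-1],[[0,0,0.6],0,-1],[[0,0,0.7],0,-1],[[0,0,0.75],0,-1],[[0,0,0.8],0,-1],[[0,0,0.8],0,-1]]'
```

```text
time_s: 9.88
ee_pos: [584.7, 87.3, 89.1]
orientation: [180.0, 0.1, 109.0]
contact_force: [-0.6, -2.6, 4.7]
gripper_width: 0.5
grip_force: 2.5
```

```bash
python3 -m creep '[[[0,0,0.05],0,-1],[[0,0,0.05],0,-1]]'
```

```text
time_s: 10.12
ee_pos: [584.8, 87.0, 88.8]
orientation: [180.0, 0.1, 109.0]
contact_force: [-0.8, -3.8, 6.6]
gripper_width: 0.2
grip_force: 3.2
```

```bash
python3 -m creep '[[[0,0,0.05],0,-1],[[0,0,0.05],0,-1]]'
```

```text
time_s: 10.38
ee_pos: [584.8, 86.9, 88.5]
orientation: [180.0, 0.1, 109.0]
contact_force: [-1.7, -5.0, 8.1]
gripper_width: 0.5
grip_force: 3.9
```

```bash
python3 -m creep '[[[0,0,0.05],0,-1],[[0,0,0.1],0,-1],[[0,0,0.1],0,-1]]'
```

```text
time_s: 10.75
ee_pos: [585.0, 86.6, 88.0]
orientation: [180.0, 0.1, 109.0]
contact_force: [-3.4, -3.9, 11.4]
gripper_width: 0.5
grip_force: 5.6
```

```bash
python3 -m creep '[[[0,0,0.04],0,-1],[[0,0,0.04],0,-1],[[0,0,0.04],0,-1],[[0,0,0.04],0,-1],[[0,0,0.04],0,-1]]'
```

```text
time_s: 11.38
ee_pos: [585.0, 86.5, 87.8]
orientation: [179.9, 0.1, 109.0]
contact_force: [-3.4, -4.6, 12.3]
gripper_width: 0.5
grip_force: 6.3
```

```bash
python3 -m creep '[[[-0.07,-0.06,0],0,-1],[[-0.14,-0.12,0],0,-1],[[-0.14,-0.12,0],0,-1],[[-0.14,-0.12,0.02],0,-1],[[-0.14,-0.12,0.02],0,-1],[[-0.14,-0.12,0.02],0,-1]]'
```

```text
time_s: 12.12
ee_pos: [585.0, 86.4, 87.8]
orientation: [179.8, 0.0, 109.0]
contact_force: [-2.2, -1.4, 11.6]
gripper_width: 0.9
grip_force: 5.9
```

```bash
python3 -m creep '[[[0,0,0.03],0,-1],[[0,0,0.06],0,-1],[[0,0,0.06],0,-1],[[0,0,0.06],0,-1],[[0,0,0.06],0,-1],[[0,0,0.06],0,-1]]'
```

```text
time_s: 12.88
ee_pos: [585.0, 86.4, 87.6]
orientation: [179.8, 0.0, 109.0]
contact_force: [-2.9, -2.6, 15.0]
gripper_width: 0.2
grip_force: 7.4
```

```bash
python3 -m creep '[[[0,0,-0.2],0,-1],[[0,0,-1],0,-1],[[0,0,-4],0,-1],[[-2,0.2,-8],0,1],[[-5,0.2,-10],0,1],[[-7,0.2,-10],0,1],[[-7,0.2,-10],0,1],[[-7,0.2,-10],0,1],[[-7,0.2,-10],0,1],[[-7,0.2,-10],0,1]]'
python3 - <<'E'
from h import *
c=arm.get_calibration('wrist');im=snap('wrist','w3.png');print(c['eye'],c['attitude'],arm.state()['ee_pos'])
for l in('bolt_pin','bolt_head','washer','cap_pad','slot','cap_hinge','clamp'):
    print(l,[(np.round(d['at'],1).tolist(),round(d['score'],2)) for d in arm.mark_of('wrist',l)])
cv2.imwrite('pics/w3c.png',cv2.resize(im[90:290,130:380],None,fx=3,fy=3,interpolation=cv2.INTER_CUBIC))
E
```

```text
time_s: 14.12
ee_pos: [608.0, 21.8, 184.9]
orientation: [-180.0, -0.0, 109.1]
contact_force: [0.9, -0.9, -0.2]
gripper_width: 68.7
grip_force: 0.0
[580.68880581  95.70602902 355.38150131] [-15.95994474   0.03993824  19.13103629] [608.15547276  21.56086888 185.08102166]
bolt_pin [([247.5, 154.4], 0.71), ([68.9, 205.4], 0.67), ([81.5, 24.8], 0.58)]
bolt_head [([32.8, 227.2], 0.86), ([247.7, 222.6], 0.72), ([42.5, 10.6], 0.6), ([252.0, 194.0], 0.25)]
washer [([63.0, 14.6], 0.81), ([48.0, 218.2], 0.75), ([251.1, 192.7], 0.6)]
cap_pad [([253.6, 119.1], 0.81), ([29.5, 187.5], 0.57)]
slot [([60.8, 18.1], 0.94), ([46.7, 218.7], 0.72), ([254.9, 161.1], 0.66)]
cap_hinge [([40.5, 152.2], 0.91), ([250.5, 82.9], 0.72)]
clamp [([251.7, 116.0], 0.87), ([67.8, 169.6], 0.64)]
```

View pics/w3c.png

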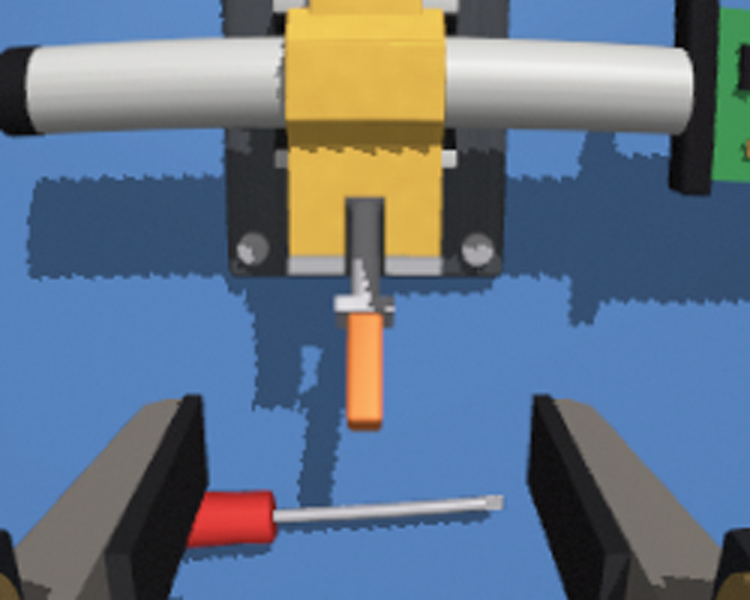

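The saddle lies closed with its slot in line with the bolt. The slot end is at crop (365,198) and the head spans (365,315–430). Next I fit the swing from the w1 and w3 extents.

```bash
python3 - <<'E'
from h import *
from scipy.optimize import least_squares
k=dict(vertical_fov=65.70646984690485,cx=252.05335,cy=192.03676)
c1=dict(k,eye=np.array([556.6357,171.7087,400.8923]),attitude=[-15.93758,0.01815,19.1044])
c3=dict(k,eye=np.array([580.6888,95.706,355.3815]),attitude=[-15.95994,0.03994,19.131])
W=lambda p,q:np.array([p[0],p[1],0])+Rm([0,0,p[2]])@np.array(q,float)
obs=[(c1,(-55,75,12),(209.1,122.4)),(c1,(55,75,12),(292.4,122.4)),(c1,(55,-75,12),(289.1,228.2)),(c1,(-55,-75,12),(212,228.8)),
(c3,(55,-75,12),(298,181.7)),(c3,(-55,-75,12),(207,181.7)),(c3,(0,-36,76),(251.7,156)),(c3,(0,-12,87),(251.7,130.7)),(c3,(-24,-55,81),(225.7,175.5)),(c3,(24,-55,81),(277.3,175.5))]
f=lambda p:np.concatenate([proj(c,W(p,q),True)-u for c,q,u in obs])
r=least_squares(f,[584,88,19],loss='soft_l1');p=r.x;print(p.round(2));print(f(p).round(1))
def row(c,s,d,o):return proj(c,W(p,(0,-42-d*np.sin(s)-o*np.cos(s),30+d*np.cos(s)-o*np.sin(s))),True)
for s in np.arange(.75,1.15,.05):
  print(round(s,2),*[(round(max(row(c,s,87,o)[1] for o in(-9,9)),1),round(row(c,s,87,-9)[1],1),round(row(c,s,49,-9)[1],1),round(row(c,s,49,-10)[1],1)) for c in(c1,c3)])
print(row(c3,.95,80,0))
# joint fit of head-end mark by networks
w=tri([ray(c1,(248.5,267.2),True),ray(c3,(247.7,222.6),True)]);print('head',w,Rm([0,0,-p[2]])@(w-[p[0],p[1],0]))
E
```

```text
[583.42  87.11  19.05]
[-0.9 -2.1  0.2 -2.1 -0.  -0.6 -0.2 -1.3 -0.1 -1.  -0.9 -1.1  0.3  0.7
  0.3  1.8  1.   1.9 -0.1  1.9]
0.75 (np.float64(275.9), np.float64(272.0), np.float64(242.1), np.float64(241.8)) (np.float64(231.6), np.float64(223.8), np.float64(188.9), np.float64(188.4))
0.8 (np.float64(276.4), np.float64(273.3), np.float64(243.2), np.float64(242.9)) (np.float64(232.8), np.float64(226.1), np.float64(190.5), np.float64(190.1))
0.85 (np.float64(276.7), np.float64(274.3), np.float64(244.1), np.float64(243.9)) (np.float64(233.8), np.float64(228.1), np.float64(192.1), np.float64(191.6))
0.9 (np.float64(276.8), np.float64(275.2), np.float64(244.9), np.float64(244.7)) (np.float64(234.5), np.float64(229.9), np.float64(193.4), np.float64(193.1))
0.95 (np.float64(276.7), np.float64(275.8), np.float64(245.6), np.float64(245.5)) (np.float64(235.0), np.float64(231.4), np.float64(194.7), np.float64(194.4))
1.0 (np.float64(276.5), np.float64(276.3), np.float64(246.2), np.float64(246.1)) (np.float64(235.3), np.float64(232.7), np.float64(195.9), np.float64(195.6))
1.05 (np.float64(276.6), np.float64(276.6), np.float64(246.7), np.float64(246.7)) (np.float64(235.4), np.float64(233.7), np.float64(196.9), np.float64(196.7))
1.1 (np.float64(276.8), np.float64(276.8), np.float64(247.2), np.float64(247.2)) (np.float64(235.2), np.float64(234.4), np.float64(197.8), np.float64(197.6))
[251.86865285 226.50869438]
head [614.61849578 -13.09657817  71.24912342] [  -3.22330272 -104.90116573   71.24912342]
```

```bash
python3 -m creep '[[[-1.5,-0.2,3],0,1],[[-3.5,-0.2,6],0,1],[[-3.5,-0.2,9],0,1],[[-3.5,-0.2,11.5],0,1],[[-3.5,-0.2,12.9],0,1],[[-3.5,-0.2,12.9],0,-0.4],[[-3.5,-0.2,12.9],0,-0.4],[[-3.5,-0.2,12.9],0,-0.4],[[-3.5,-0.2,12.9],0,-0.4]]' 40
python3 - <<'E'
from h import *
c=arm.get_calibration('wrist');im=snap('wrist','w4.png');s=arm.state();print(s['ee_pos'],s['contact_force'],s['gripper_width'],Rm([0,0,-19.05])@(s['ee_pos']-[583.42,87.11,0]))
cv2.imwrite('pics/w4c.png',cv2.resize(im[90:290,130:380],None,fx=3,fy=3,interpolation=cv2.INTER_CUBIC))
E
```

```text
time_s: 15.65
ee_pos: [618.4, -12.8, 57.2]
orientation: [179.9, 0.0, 109.1]
contact_force: [-0.3, 0.1, -0.3]
gripper_width: 54.2
grip_force: 0.0
[618.26621005 -12.80754798  57.01362471] [ 0.13257936 -0.80527069 -0.4136807 ] 49.7329732467835 [   0.3254228  -105.81903822   57.01362471]
```

View pics/w4c.png

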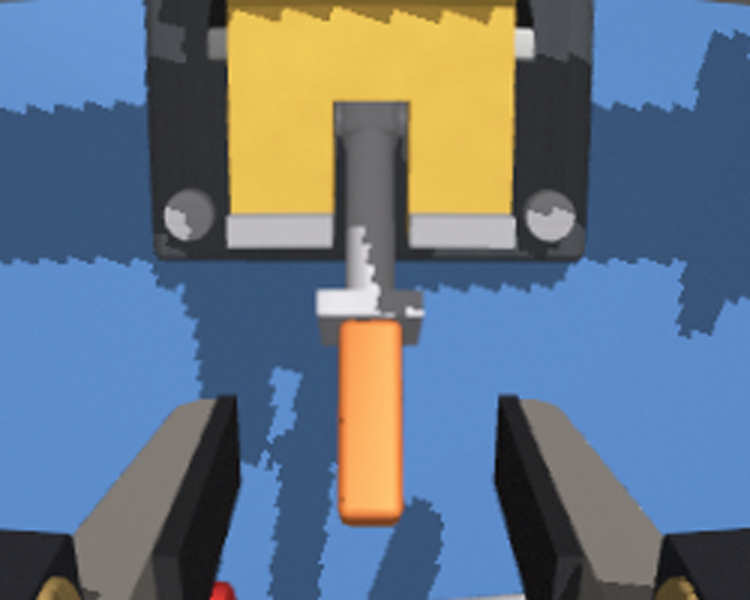

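The head (crop 340–402, rows 320–522) lies centred between the open fingers. I close on it.

```bash
python3 -m creep '[[[0,0,0],0,-1],[[0,0,0],0,-1],[[0,0,0],0,-1],[[0,0,0],0,-1],[[0,0,0],0,-1],[[0,0,0],0,-1],[[0,0,0],0,-1],[[0,0,0],0,-1]]' 40
python3 - <<'E'
import numpy as np
# head pivot path relative to grasp (tool x=+y, tool z=down), cm
for s,L in [(.96,78),(.96,82),(.96,86),(.96,90),(.96,92.5)]+[(s,92.5) for s in (.85,.75,.65,.55,.45,.35,.25,.15,.05,0,-.02)]:
  print(s,L,round((-L*np.sin(s)+78*np.sin(.96))/10,2),round((-L*np.cos(s)+78*np.cos(.96))/10,2))
E
```

```text
time_s: 16.7
ee_pos: [618.4, -12.6, 56.5]
orientation: [179.9, 0.0, 109.1]
contact_force: [3.5, 0.9, -2.3]
gripper_width: 11.7
grip_force: 40.0
0.96 78 0.0 0.0
0.96 82 -0.33 -0.23
0.96 86 -0.66 -0.46
0.96 90 -0.98 -0.69
0.96 92.5 -1.19 -0.83
0.85 92.5 -0.56 -1.63
0.75 92.5 0.08 -2.29
0.65 92.5 0.79 -2.89
0.55 92.5 1.55 -3.41
0.45 92.5 2.37 -3.86
0.35 92.5 3.22 -4.22
0.25 92.5 4.1 -4.49
0.15 92.5 5.01 -4.67
0.05 92.5 5.93 -4.76
0 92.5 6.39 -4.78
-0.02 92.5 6.57 -4.77
```

```bash
python3 -m creep '[[[-0.2,0,-0.14],0,-1],[[-0.4,0,-0.28],0,-1],[[-0.6,0,-0.42],0,-1],[[-0.8,0,-0.56],0,-1],[[-1,0,-0.7],0,-1],[[-1.2,0,-0.84],0,-1],[[-1.35,0,-0.94],0,-1],[[-1.35,0,-0.94],0,-1],[[-1.35,0,-0.94],0,-1]]' 45
python3 - <<'E'
from h import *
s=arm.state();M=Rm([0,0,-19.05]);print(M@(s['ee_pos']-[583.42,87.11,0]),M@s['contact_force'])
E
```

```text
time_s: 17.82
ee_pos: [621.1, -21.4, 63.7]
orientation: [-179.9, -0.3, 109.2]
contact_force: [5.0, 8.6, -12.5]
gripper_width: 11.7
grip_force: 45.0
[   0.20844061 -114.85182319   63.6756905 ] [  7.48935809   6.51625461 -12.46331945]
```

```bash
cat >> h.py <<'E'
def meas():
    s=arm.state();M=Rm([0,0,-19.05]);q=M@(s['ee_pos']-[583.42,87.11,0])
    y,z=q[1]+42,q[2]+19-30;F=M@s['contact_force']
    print('swing %.3f lift %.1f'%(np.arctan2(-y,z),np.hypot(y,z)-78.3),'q',q.round(1),'F',F.round(1),s['gripper_width'].round(1),s['time_s'])
def cmd(s,L=92.3,T=5,A=13.8):
    return np.array([-L*np.sin(s)+(-A*np.sin(s)+T*np.cos(s))/1.5, L*np.cos(s)+(A*np.cos(s)+T*np.sin(s))/5.7])
E
python3 - <<'E'
from h import *
C=np.array([-77.2,54.9])
for s in(.94,.88,.8,.7,.6,.5,.4,.3,.2,.1,.05,0):
  d=(cmd(s)-C)/10;print(s,round(d[0],2),round(-d[1],2))
E
```

```text
0.94 -0.28 -0.17
0.88 0.11 -0.61
0.8 0.67 -1.17
0.7 1.44 -1.81
0.6 2.26 -2.38
0.5 3.15 -2.86
0.4 4.07 -3.27
0.3 5.04 -3.58
0.2 6.03 -3.81
0.1 7.04 -3.94
0.05 7.55 -3.97
0 8.05 -3.98
```

```bash
python3 -m creep '[[[-0.15,0.1,-0.1],0,-1],[[-0.28,0.2,-0.2],0,-1],[[-0.28,0.2,-0.2],0,-1],[[-0.1,0.2,-0.4],0,-1],[[0.1,0.2,-0.6],0,-1],[[0.4,0.2,-0.9],0,-1],[[0.67,0.2,-1.17],0,-1],[[0.67,0.2,-1.17],0,-1]]'
python3 -c "from h import *;meas()"
```

```text
time_s: 18.82
ee_pos: [619.4, -15.2, 74.8]
orientation: [-179.7, -0.3, 109.2]
contact_force: [3.0, 7.7, -13.2]
gripper_width: 11.6
grip_force: 45.0Traceback (most recent call last):
  File "<string>", line 1, in <module>
    from h import *;meas()
                    ~~~~^^
  File "h.py", line 29, in meas
    print('swing %.3f lift %.1f'%(np.arctan2(-y,z),np.hypot(y,z)-78.3),'q',q.round(1),'F',F.round(1),s['gripper_width'].round(1),s['time_s'])
                                                                                                     ^^^^^^^^^^^^^^^^^^^^^^^^
AttributeError: 'float' object has no attribute 'round'
```

```bash
sed -i "s/s\['gripper_width'\].round(1)/round(s['gripper_width'],1)/" h.py
python3 -m creep '[[[0.38,0,-0.35],0,-1],[[0.77,0,-0.66],0,-1],[[1.18,0,-0.96],0,-1],[[1.59,0,-1.24],0,-1],[[2.03,0,-1.5],0,-1],[[2.03,0,-1.5],0,-1]]'
python3 -c "from h import *;meas()"
```

```text
time_s: 19.58
ee_pos: [613.6, 1.8, 90.2]
orientation: [-179.8, -0.1, 109.1]
contact_force: [3.0, 3.5, -13.9]
gripper_width: 12.0
grip_force: 45.0
swing 0.549 lift 14.6 q [  0.7 -90.5  90.2] F [  4.    2.3 -13.9] 12.0 19.575
```

```bash
python3 -m creep '[[[0.45,0,-0.2],0,-1],[[0.9,0,-0.39],0,-1],[[1.37,0,-0.58],0,-1],[[1.85,0,-0.74],0,-1],[[2.34,0,-0.89],0,-1],[[2.85,0,-1.0],0,-1],[[3.33,0,-1.1],0,-1],[[3.33,0,-1.1],0,-1]]'
python3 -c "from h import *;meas()"
```

```text
time_s: 20.58
ee_pos: [603.8, 31.8, 103.5]
orientation: [-179.9, 0.0, 109.1]
contact_force: [-0.3, -3.8, -15.0]
gripper_width: 11.4
grip_force: 45.0
swing 0.182 lift 15.7 q [  1.2 -59.  103.5] F [ -1.5  -3.5 -15. ] 11.4 20.575
```

```bash
python3 -m creep '[[[0.4,0,-0.04],0,-1],[[0.8,0,-0.07],0,-1],[[1.1,0,-0.09],0,-1],[[1.35,0,-0.1],0,-1],[[1.35,0,-0.1],0,-1],[[1.35,0,-0.1],0,-1]]'
python3 - <<'E'
from h import *
meas();im=snap('wrist','w5.png')
cv2.imwrite('pics/w5c.png',cv2.resize(im[90:290,130:380],None,fx=3,fy=3,interpolation=cv2.INTER_CUBIC))
E
```

```text
time_s: 21.32
ee_pos: [600.0, 43.2, 104.6]
orientation: [-179.9, 0.1, 109.0]
contact_force: [0.8, -5.3, -13.7]
gripper_width: 11.8
grip_force: 45.0
swing 0.053 lift 15.5 q [  1.3 -46.9 104.6] F [ -0.9  -5.2 -13.7] 11.8 21.325
```

View pics/w5c.png

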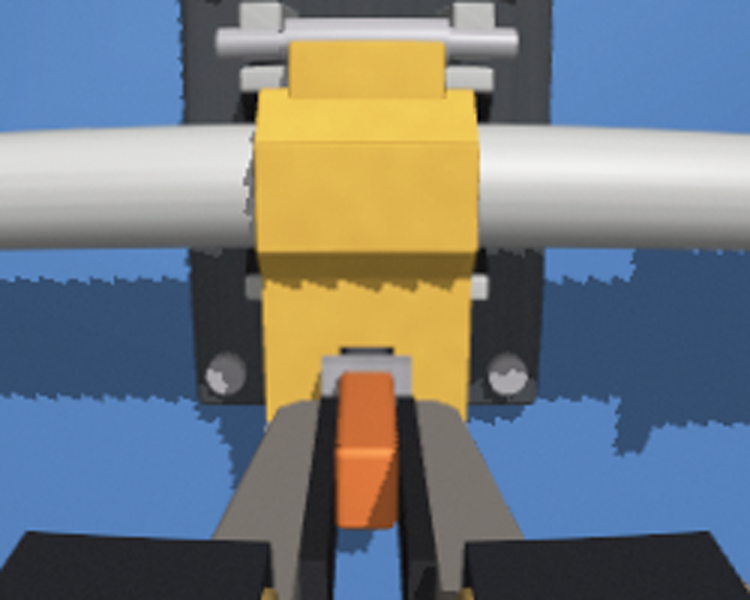

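The bolt stands in the slot, with the washer at crop (366,370) and a sliver of slot still open behind it at row 350. I nudge it the last few millimetres, watching the force.

```bash
python3 -m creep '[[[0.1,0,0],0,-1],[[0.2,0,0],0,-1],[[0.3,0,0],0,-1],[[0.3,0,0],0,-1],[[0.3,0,0],0,-1]]'
python3 -c "from h import *;meas()"
```

```text
time_s: 22.0
ee_pos: [599.2, 45.2, 104.7]
orientation: [-180.0, 0.1, 109.0]
contact_force: [1.7, -7.8, -13.2]
gripper_width: 11.3
grip_force: 45.0
swing 0.029 lift 15.5 q [  1.3 -44.7 104.7] F [ -0.9  -7.9 -13.2] 11.3 22.0
```

```bash
python3 -m creep '[[[0.1,0,0],0,-1],[[0.15,0,0],0,-1],[[0.15,0,0],0,-1],[[0.15,0,0],0,-1]]'
python3 -c "from h import *;meas()"
```

```text
time_s: 22.5
ee_pos: [598.8, 46.5, 104.8]
orientation: [-180.0, 0.1, 109.0]
contact_force: [1.8, -8.6, -12.2]
gripper_width: 12.0
grip_force: 45.0
swing 0.015 lift 15.5 q [  1.3 -43.4 104.8] F [ -1.1  -8.7 -12.2] 12.0 22.5
```

```bash
python3 -m creep '[[[0,0,0.1],0,-1],[[0,0,0.2],0,-1],[[0,0,0.3],0,-1],[[0,0,0.4],0,-1],[[0,0,0.5],0,-1],[[0,0,0.6],0,-1],[[0,0,0.7],0,-1],[[0,0,0.8],0,-1],[[0,0,0.8],0,-1]]'
python3 -c "from h import *;meas()"
```

```text
time_s: 23.62
ee_pos: [598.8, 46.5, 97.5]
orientation: [-180.0, 0.1, 109.0]
contact_force: [0.1, -7.2, -7.6]
gripper_width: 11.6
grip_force: 45.0
swing 0.016 lift 8.2 q [  1.3 -43.4  97.5] F [-2.2 -6.8 -7.6] 11.6 23.625
```

```bash
python3 -m creep '[[[0,0,0.08],0,-1],[[0,0,0.16],0,-1],[[0,0,0.24],0,-1],[[0,0,0.32],0,-1],[[0,0,0.4],0,-1],[[0,0,0.45],0,-1],[[0,0,0.5],0,-1],[[0,0,0.5],0,-1]]'
python3 -c "from h import *;meas()"
```

```text
time_s: 24.62
ee_pos: [599.2, 46.3, 94.9]
orientation: [180.0, 0.1, 108.9]
contact_force: [-5.2, -9.3, 8.2]
gripper_width: 11.8
grip_force: 45.0
swing 0.021 lift 5.6 q [  1.6 -43.7  94.9] F [-7.9 -7.1  8.2] 11.8 24.625
```

```bash
python3 -m creep '[[[-0.1,-0.1,-0.1],0,-1],[[-0.1,-0.2,-0.15],0,-1],[[-0.1,-0.2,-0.15],0,-1]]'
python3 - <<'E'
from h import *
meas();im=snap('wrist','w6.png')
for l in('washer','slot','bolt_head'):print(l,[(np.round(d['at'],1).tolist(),round(d['score'],2)) for d in arm.mark_of('wrist',l)])
cv2.imwrite('pics/w6c.png',cv2.resize(im[150:290,185:325],(600,600),interpolation=cv2.INTER_CUBIC))
E
```

```text
time_s: 25.0
ee_pos: [598.7, 46.2, 95.4]
orientation: [179.8, 0.1, 109.0]
contact_force: [-0.0, -6.1, -1.5]
gripper_width: 12.1
grip_force: 45.0
swing 0.019 lift 6.2 q [  1.1 -43.6  95.4] F [-2.  -5.7 -1.5] 12.1 25.0
washer [([252.3, 224.1], 0.97), ([6.8, 22.9], 0.84), ([8.9, 275.5], 0.58)]
slot [([4.7, 22.0], 0.94), ([7.0, 272.2], 0.88), ([254.8, 221.5], 0.6), ([250.6, 148.2], 0.33)]
bolt_head [([249.1, 245.8], 0.84)]
```

View pics/w6c.png

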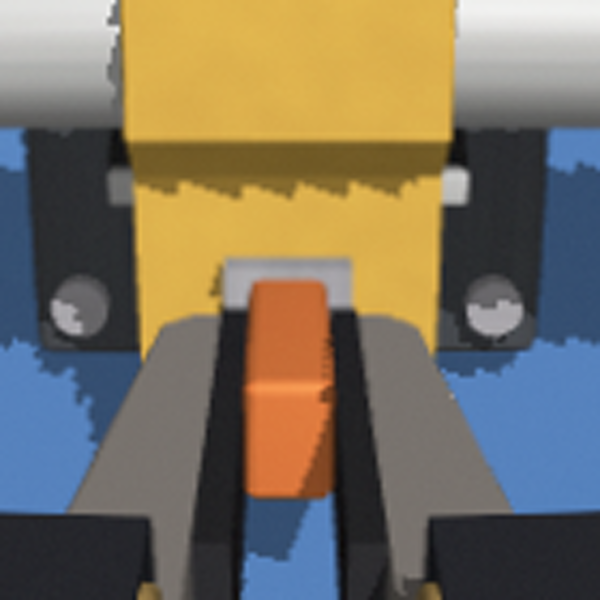

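The washer's back edge is at crop row 258, columns 222–352. Its scale suggests that it lies on the ear, so I check this by projection.

```bash
python3 - <<'E'
from h import *
c=arm.get_calibration('wrist')
W=lambda q:np.array([583.42,87.11,0])+Rm([0,0,19.05])@np.array(q,float)
print('pad front',proj(c,W((0,-12,87)),True), 'seen',150+141/4.286)
for lift in(2,7):
  for s in(-.02,0,.03,.06):
    e=[proj(c,W((x,-42-(49+lift)*np.sin(s)+10*np.cos(s),30+(49+lift)*np.cos(s)+10*np.sin(s))),True) for x in(-10,10)]
    h=[proj(c,W((0,-42-(L+lift)*np.sin(s)+9,30+(L+lift)*np.cos(s))),True)[1] for L in(49,87)]
    print(lift,s,e[0].round(1),e[1].round(1),'w',round(e[1][0]-e[0][0],1),'head rows',np.round(h,1))
print('ear w at y-38',[proj(c,W((x,-33,76)),True).round(1) for x in(-24,24)])
print('seen washer row',150+258/4.286,'w',130/4.286,'head',150+280/4.286,150+384/4.286, 150+497/4.286,'ear w',307/4.286)
g=cv2.imread('pics/w6.png',0);print(g[212,225:280].tolist(),g[200:220,252].tolist())
E
```

```text
pad front [252.86989406 185.86452558] seen 182.89780681287914
2 -0.02 [237.7 211.2] [267.9 211.2] w 30.2 head rows [212.8 235.5]
2 0 [237.7 212.8] [267.9 212.7] w 30.2 head rows [214.2 238.5]
2 0.03 [237.7 215.1] [267.9 215.1] w 30.2 head rows [216.4 242.9]
2 0.06 [237.7 217.4] [267.9 217.4] w 30.1 head rows [218.5 247.1]
7 -0.02 [237.4 213.7] [268.4 213.7] w 31.0 head rows [215.3 239.2]
7 0 [237.4 215.5] [268.3 215.4] w 31.0 head rows [216.9 242.5]
7 0.03 [237.4 218. ] [268.3 218. ] w 30.9 head rows [219.3 247.2]
7 0.06 [237.4 220.6] [268.3 220.5] w 30.9 head rows [221.7 251.8]
ear w at y-38 [array([217.5, 211.6]), array([288. , 211.5])]
seen washer row 210.1959869342044 w 30.331311245916943 head 215.32897806812878 239.59402706486236 265.95893607092864 ear w 71.62855809612694
[180, 180, 180, 179, 179, 179, 179, 179, 179, 178, 155, 127, 154, 155, 157, 158, 160, 161, 161, 160, 160, 159, 156, 155, 156, 155, 154, 153, 152, 152, 153, 156, 154, 152, 151, 153, 154, 154, 155, 153, 150, 154, 169, 178, 178, 179, 180, 180, 179, 178, 178, 178, 177, 178, 176] [177, 177, 177, 178, 177, 178, 177, 177, 176, 170, 155, 146, 153, 162, 159, 143, 126, 125, 126, 127]
```

The projection matches lift ≈ 2 mm and swing ≈ 0, so the bolt is seated. I ease off the grip, open, and rise straight up.

```bash
python3 -m creep '[[[-0.1,0,0.02],0,-1],[[-0.15,0,0.02],0,-1],[[-0.15,0,0.02],0,-1]]' 8; python3 -m creep '[[[0,0,0],0,-0.6],[[0,0,0],0,-0.5],[[0,0,0],0,-0.5],[[0,0,0],0,-0.5],[[0,0,-2],0,-0.4],[[0,0,-5],0,-0.4],[[0,0,-10],0,0],[[0,0,-12],0,0.5],[[0,0,-12],0,1],[[0,0,-12],0,1],[[0,0,-12],0,1]]'
python3 - <<'E'
from h import *
c=arm.get_calibration('wrist');im=snap('wrist','w7.png');meas()
for l in('washer','slot','bolt_head','cap_pad','bolt_pin'):print(l,[(np.round(d['at'],1).tolist(),round(d['score'],2)) for d in arm.mark_of('wrist',l)])
W=lambda q:np.array([583.42,87.11,0])+Rm([0,0,19.05])@np.array(q,float)
print('pad',proj(c,W((0,0,87)),True),'padfront',proj(c,W((0,-12,87)),True),'slot',proj(c,W((0,-42,76)),True),'lip in',proj(c,W((0,-55,81)),True))
for lift in(2,7):
  for s in(-.02,0,.03,.06):
    P=lambda L,o:proj(c,W((0,-42-(L+lift)*np.sin(s)+o,30+(L+lift)*np.cos(s))),True)[1]
    print(lift,s,'head pt',round(P(78,0),1),'washer back/front',round(P(49,10),1),round(P(49,-10),1),'end back/front',round(P(87,9),1),round(P(87,-9),1),'wash w',round(20*292/1,0))
x=252
for r in range(150,260,1): pass
print('col',[(r,im[r,252].tolist()) for r in range(140,236,2)])
E
```

```text
time_s: 25.58
ee_pos: [598.8, 46.4, 95.0]
orientation: [179.8, -0.0, 109.0]
contact_force: [-2.5, -3.1, 7.5]
gripper_width: 12.1
grip_force: 8.0
time_s: 26.95
ee_pos: [596.8, 45.9, 211.6]
orientation: [-179.9, -0.0, 109.1]
contact_force: [0.7, -0.4, 0.9]
gripper_width: 75.7
grip_force: 0.0
swing 0.007 lift 122.3 q [ -0.7 -43.3 211.6] F [0.5 1.2 0.8] 79.6 27.0
washer [([63.5, 229.6], 0.96), ([78.0, 40.2], 0.81), ([251.6, 181.3], 0.61)]
slot [([257.0, 183.6], 0.93), ([66.3, 232.4], 0.62), ([74.8, 41.7], 0.58)]
bolt_head [([253.3, 190.0], 0.89), ([56.5, 37.2], 0.87), ([52.1, 237.6], 0.77), ([252.3, 134.9], 0.34)]
cap_pad [([47.6, 202.9], 0.72), ([251.8, 142.5], 0.67), ([74.2, 5.6], 0.62)]
bolt_pin [([93.4, 48.1], 0.98), ([81.5, 217.6], 0.92)]
pad [254.86251828 144.86091636] padfront [254.83987021 156.71641305] slot [254.70384353 182.99215111] lip in [254.70267144 196.07599516]
2 -0.02 head pt 190.1 washer back/front 173.9 192.4 end back/front 183.1 201.9 wash w 5840.0
2 0 head pt 191.8 washer back/front 174.8 193.4 end back/front 185.0 203.7 wash w 5840.0
2 0.03 head pt 194.2 washer bac
[... 910 characters left out ...]
, (174, [157, 154, 155]), (176, [110, 133, 183]), (178, [54, 105, 195]), (180, [53, 105, 196]), (182, [54, 106, 198]), (184, [55, 107, 198]), (186, [72, 137, 237]), (188, [62, 122, 223]), (190, [63, 121, 223]), (192, [63, 121, 222]), (194, [62, 120, 221]), (196, [62, 120, 221]), (198, [61, 119, 219]), (200, [61, 119, 219]), (202, [54, 106, 198]), (204, [114, 79, 53]), (206, [114, 80, 53]), (208, [114, 79, 52]), (210, [114, 80, 53]), (212, [114, 80, 53]), (214, [114, 80, 52]), (216, [114, 80, 52]), (218, [113, 79, 53]), (220, [114, 80, 53]), (222, [114, 80, 53]), (224, [115, 79, 53]), (226, [112, 79, 52]), (228, [113, 80, 52]), (230, [114, 79, 54]), (232, [113, 78, 52]), (234, [112, 77, 52])]
```

```bash
python3 -c "from h import *;print(arm.hand_in())"
```

```text
the job is handed in; nothing more can be done
None
```

I handed the job in at about 27 s with the saddle closed and pressed at 12–15 N, the bolt upright in the slot, and the washer judged down behind the lips from the last wrist image. The boom was not seen to move, but `hand_in` returned no verdict, so the result is unconfirmed.

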